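# Learn the clamp's thread hand, then free the bone panel

### The job

A bone panel is pinned to the iron block under a clamp jaw, and nobody knows whether the clamp screw has a left-hand or a right-hand thread. Push the lever's upright pin sideways with closed fingertips (do not pinch it), gently first one way and then the other, never harder than 20 N, to learn which way it gives, and turn it that way until the jaw's peg has lifted clear of the panel. Then take the panel by its overhanging end, slide it out from under the jaw without forcing it, and set it down gently, flat in the middle of the white saucer, leaving the other things alone.

Things in the scene. Friction and masses are not known exactly. Their poses are not given: they have to be found in the camera images.
- anvil: Fixed black iron block, 60 mm high, carrying the clamp. Origin: on the bench, under the axis of the vertical steel stud (clamp screw) on which jaw and lever ride. +x points from the stud to the lever as it stands at the start, -x to the panel, z up. Top: x -68 to +50 mm, y +-50 mm; foot, 15 mm high: x -68 to +60, y +-60 mm. Yaw within 0.5 rad.
- stud_axis (a point): Point on the vertical turning axis of the lever, 125 mm above the bench. Stud radius 8 mm, top at 122 mm; brass nut radius 16 mm, from 84 to 107 mm high.
- lever_pin (a point): Point on the axis of the upright steel pin (14 mm diameter, black 16 mm ball on top) at the lever's end, 70 mm from the turning axis; it starts 125 mm above the bench. The pin runs from 88 mm to the ball's top at 146 mm. A level 10 mm rod, at 95 mm height, joins it to the nut. Nut, lever and pin rise with the jaw.
- lever (a joint): Lever angle about the stud, rad, 0 (tight) at start, positive counter-clockwise from above, range -1.5 to 1.5, stays where left. It loosens one way only, which varies and cannot be seen: that way a steady drag of about 3 N at the pin. The other way only tightens, springily, about 2 N per mm at the pin. The jaw rises 5 mm per rad (steep, quick-acting thread).
- jaw: Dark steel jaw, 26 mm wide, 12 mm thick, reaching from the stud 50 mm over the panel and pressed on it by a spring of about 7 N. It slides straight up the stud as the clamp loosens. Its peg (8 mm diameter, 34 mm from the stud axis) stands 3 mm deep in the panel's hole, holding it until the lever has loosened at least 0.8 rad. Origin: on the stud axis, at bench height at the start.
- panel_center (a point): Centre of the loose bone panel, 90 x 34 x 8 mm (x, y, z), 45 g, cream, with a 13 mm hole 28 mm toward its +x end. It lies flat on the block, underside 60 mm above the bench, long axis along the block's x, centre 62 mm from the stud. Its -x end overhangs the block by 39 mm, free air beneath: grasp there across the width. It comes free by sliding 65 mm along its own -x.
- saucer_in (a point): Centre of the inner floor of the loose white porcelain saucer, 160 mm in diameter at the rim, 18 mm high, floor 5 mm above the bench and flat to about 58 mm from the centre, 250 g; to the left or the right of the block.
- saucer: The same saucer; origin at the centre of its underside.
- panel: The bone panel; origin at the centre of its underside, x along its length, z up.
- bowl: Round wooden bowl of buttons, 120 mm in diameter, 45 mm high, on the other side of the block from the saucer. Leave alone. Origin: centre of its underside.
- scraper: Steel scraper with a wooden handle, about 170 x 55 mm, lying flat at the far side. Leave alone.
- brush: Brush lying at the far side. Leave alone.
- jar: Amber glass jar with brass cap, 60 mm diameter, 75 mm high. Leave alone. Origin: centre of its underside.
- cork_block: Cork sanding block, 90 x 60 x 35 mm. Leave alone. Origin: centre of its underside.
- hammer: Small hammer lying on the right of the bench. Leave alone.
There are look-alikes about, which are no part of the job. Of the things like the saucer, leave any that is green; of the rest the smaller one is meant.

How it is judged:
By the outcome, as a careful person would: the job done as asked, in the order asked, and still so for the second after the job is handed in, with the robot touching nothing.
It also fails if it takes over 64 s, if anything falls off the work surface, if the arm or the gripper's body presses on something with over 40 N, if the wrist force passes 120 N, or if a joint passes its speed limit or range.

### The arm

A 6-joint arm with a two-finger parallel gripper is mounted at the origin on the work surface. World frame = base frame: x ahead of the robot, y to its left, z up, the work surface at z = 0. Lengths are in m, angles in rad, forces in N, time in s.
With the tool pointing down it reaches from about 0.275 to 0.875 m from the base axis. Payload 12.5 kg.
Tool frame: the origin (TCP) lies at the centre of the arm's flange, where the gripper is bolted on; the fingertips stand 173 mm ahead of it and the grasp point (between the pads) lies 155 mm ahead of it; z points along the fingers, y is the line along which they close (so a half turn about z gives the same grasp; the last joint's range is limited). The gripper opens to 85 mm and grips with 20 to 120 N. Pads are 22 mm wide; open, the fingers measure 114 mm over their backs; the gripper's body (76 mm by 85 mm) begins 54 mm behind the grasp point. The pads swing forward as they close: fully open they stand 13 mm farther back than shut.
Start: joints at [-1.237, 0.351, 1.652, -0, 1.139, -0.085], TCP at [0.224, -0.502, 0.405] pointing down, gripper open.
Joint ranges: [-2.75, 2.75], [-0.79, 2.1], [0.01, 2.65], [-1.57, 4.71], [0.07, 3.14], [-2.87, 2.87]. Speed limits (rad/s): [2.22, 2.22, 2.79, 3.14, 3.14, 3.14].

### API

Orientations are given as [roll, pitch, yaw] about the fixed x, y, z axes, in that order (R = Rz(yaw) Ry(pitch) Rx(roll)).
In Python, from cell import read_state, imaging, ctrl gives the robot as it stands.
- The arm moves only by the tool servo_tool, never from a script. Its argument "commands" is one flat list of numbers, 5 for each row, row after row: the finger opening in m, from 0 to 0.0854, then the shift along the tool's x, y, z in m, then the turn about the tool's z in degrees. In form: [grip, tx, ty, tz, twist, grip, tx, ty, tz, twist, ...]. A call has 1 to 5 rows; each row is the pose to reach, as a shift and turn from the pose commanded when the call began, along the tool's axes at that moment; what a row does not reach only later rows make up. A row lasts 1/8 s, in which the tool goes at most 62.5 mm and 10.7 degrees, less where a joint would pass 70% of its speed; a pose out of reach is approached as far as the arm can. A call with a gripper value outside its range is refused whole. The fingers move at their own pace and stop on an object; "force" is the grip in N (left out, the last holds). Time passes only in rows, so rows that repeat a pose let the fingers close. It gives the time, the measured TCP pose, the force, the opening and the grip force at its end, in the units of the state.
- read_state(): the state, without advancing time (a new reading comes with each control period).
- imaging.camera(name): name is "scene" or "top"; returns (picture, depth): 384x512x3 uint8, red, green, blue; 384x512 float32, m along the optical axis (not along the pixel's ray), 0 where there is no reading.
- imaging.camera_params(name): a dict with "fx", "fy", "cx", "cy" (pixels), "k1" (the pictures are not rectified: a ray, as slopes to the right and down, at radius r is drawn at 1 + k1 r^2 times it, then the intrinsics apply), "world_to_cam" (4x4, takes a point from world to camera coordinates). Camera axes: x right, y down, z forward; pixel columns grow to the right and rows downward; lengths in m; the calibration is good to about 2 mm. A picture is of the moment at which its call begins. camera_params takes no time and is no camera call.
- ctrl.close_job(): hands the job in; it is judged then, once.
The state is a dict: "time_s": time; "q": joint angles; "qvel": joint speeds; "joint_torque": joint torques, N m; "position": TCP position; "tool_rot": TCP orientation; "force": force on the tool from outside, world axes, zero at the start; "wrist_torque": the same for the moment, N m; "finger_gap": finger opening in m; "grasp_force": force on a finger pad.
Only numpy, scipy, OpenCV 4.12 (cv2) and the standard library are available. Lean on these libraries where they do the work, as an engineer would, in place of code of your own. Each camera call takes 0.05 s, during which the arm holds its last target. There are 200 camera calls.

## Working session

There is one attempt and no reset: what is moved stays moved. The work goes in short steps, Python scripts to look and compute and a tool call to move; the robot and the scene stay as the last step left them, time stands still between calls to the robot, and variables do not carry over. Pictures are saved under pics/ and viewed, at most 10 in all, crops included, and the job is handed in when it is done.

Besides the shell and the picture viewer there is one more tool, called after "Request:" by a JSON object that holds its "fn" and its "kwargs". servo_tool: Moves the arm, as the interface text tells. Its arguments: {"type":"object","properties":{"commands":{"type":"array","items":{"type":"number"}},"force":{"type":"number"}},"required":["commands"]}

```bash
mkdir -p pics; ls; cat > h.py <<'E'
import numpy as np,cv2
from cell import read_state,imaging,ctrl
def snap(n,f):
    p,d=imaging.camera(n); cv2.imwrite(f'pics/{f}.png',p[...,::-1]); np.savez(f'pics/{f}.npz',p=p,d=d); return p,d
def world(n,d):
    c=imaging.camera_params(n); v,u=np.mgrid[:384,:512]
    K=np.array([[c['fx'],0,c['cx']],[0,c['fy'],c['cy']],[0,0,1.]])
    s=cv2.undistortPoints(np.stack([u.ravel(),v.ravel()],1).astype(float)[:,None],K,np.array([c['k1'],0,0,0,0.]))[:,0]
    s=s.reshape(384,512,2); P=np.dstack([s*d[...,None],d,np.ones_like(d)])
    return (P@np.linalg.inv(c['world_to_cam']).T)[...,:3]
E
python3 - <<'E'
from h import *
print(read_state())
for n in('top','scene'):
    p,d=snap(n,n+'0'); c=imaging.camera_params(n); print(n,np.linalg.inv(c['world_to_cam']).round(3).tolist(),c['fx'],c['k1'])
a=np.hstack([cv2.imread('pics/top0.png'),])
E
```

```text
pics
{'time_s': 0.0, 'q': array([-1.23662720e+00,  3.51233763e-01,  1.65243097e+00, -2.29900378e-06,
        1.13907660e+00, -8.46144288e-02]), 'qvel': array([-0.00067298,  0.00152208,  0.00113727, -0.00182879,  0.00060876,
       -0.00158937]), 'joint_torque': array([ 1.64858393e-03, -5.06081879e+01, -2.91404039e+01, -1.61785448e-05,
        4.50587715e-03,  4.32348685e-06]), 'position': array([ 0.22363056, -0.50234164,  0.40415704]), 'tool_rot': array([-3.14044791e+00, -9.49995964e-05,  4.18784465e-01]), 'force': array([-0.19445987, -0.46443315,  0.53420686]), 'wrist_torque': array([-0.02707981, -0.04458133, -0.015885  ]), 'grasp_force': 0.0, 'finger_gap': 0.08498831217031629}
top [[-0.022, -0.993, 0.115, 0.34], [-1.0, 0.021, -0.008, 0.012], [0.005, -0.115, -0.993, 1.46], [0.0, 0.0, 0.0, 1.0]] 415.14331314966597 0.01842746552928377
scene [[-0.116, 0.779, -0.616, 1.447], [0.993, 0.099, -0.062, 0.111], [0.012, -0.619, -0.786, 1.301], [0.0, 0.0, 0.0, 1.0]] 390.64679541817844 0.004366457472852331
```

View pics/top0.png

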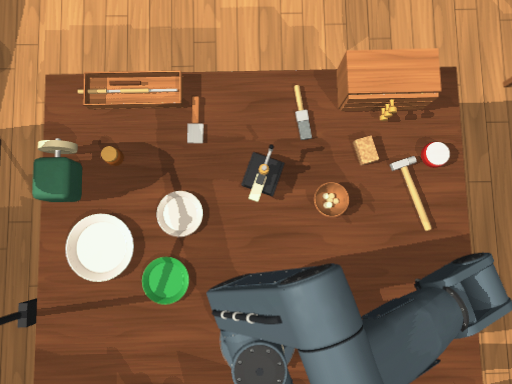

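View pics/scene0.png

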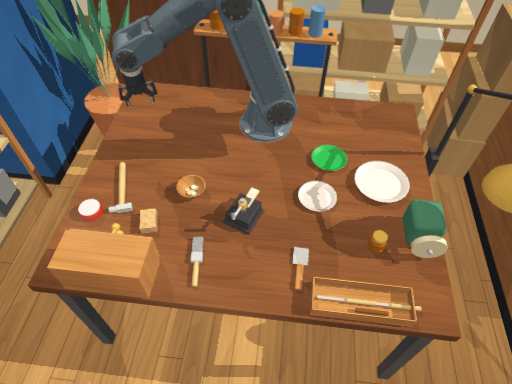

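Top view: clamp at about (263,172), panel (257,188), lever ball (270,147); the smaller white saucer at (180,213), green one at (165,280), large white one at (99,247), bowl at (332,199).

```bash
python3 - <<'E'
from h import *
Z=np.load('pics/top0.npz');p,d=Z['p'].astype(int),Z['d'];W=world('top',d)
Z2=np.load('pics/scene0.npz');p2,d2=Z2['p'].astype(int),Z2['d'];W2=world('scene',d2)
# block top & panel & ball
for nm,p,W,(r0,r1,c0,c1) in (('top',p,W,(135,215,235,295)),('scene',p2,W2,(180,240,215,275))):
    w=W[r0:r1,c0:c1].reshape(-1,3);c=p[r0:r1,c0:c1].reshape(-1,3)
    cream=(c.min(1)>120)&(c[:,0]-c[:,2]>15)&(w[:,2]>.055)&(w[:,2]<.08)
    q=w[cream]; print(nm,'panel',cream.sum(),q.mean(0).round(4))
    rr=cv2.minAreaRect(q[:,:2].astype(np.float32)*1000);print(rr)
    t=(w[:,2]>.052)&(w[:,2]<.064); print('block',cv2.minAreaRect(w[t][:,:2].astype(np.float32)*1000),w[t][:,2].mean())
    t=w[:,2]>.128; print('ball',t.sum(),w[t].round(3).tolist()[:20])
    t=(w[:,2]>.112)&(w[:,2]<.128); print('stud',w[t].round(3).tolist()[:20])
    t=(w[:,2]>.085)&(w[:,2]<.112); print('nut/rod',t.sum(),w[t].mean(0).round(4))
w=W[185:240,150:210].reshape(-1,3);c=p[185:240,150:210].reshape(-1,3)
t=(c.min(1)>100)&(w[:,2]<.03); print('saucer',cv2.minEnclosingCircle(w[t&(w[:,2]>.001)][:,:2].astype(np.float32)*1000))
cv2.imwrite('pics/c1.png',np.hstack([cv2.resize(p[135:215,230:300].astype(np.uint8)[...,::-1],(400,457),interpolation=2),cv2.resize(p2[180:250,210:280].astype(np.uint8)[...,::-1],(400,457),interpolation=2)]))
E
```

```text
top panel 193 [ 0.5003 -0.0056  0.0679]
((530.9803466796875, -16.788284301757812), (35.66832733154297, 130.0674285888672), 70.422607421875)
block ((542.4600219726562, -23.147552490234375), (99.98461151123047, 156.1272430419922), 69.15042114257812) 0.059960462832297154
ball 46 [[0.34, 0.012, 1.46], [0.34, 0.012, 1.46], [0.34, 0.012, 1.46], [0.34, 0.012, 1.46], [0.641, -0.057, 0.143], [0.641, -0.06, 0.143], [0.637, -0.053, 0.145], [0.637, -0.056, 0.145], [0.636, -0.059, 0.149], [0.637, -0.063, 0.145], [0.634, -0.053, 0.145], [0.632, -0.056, 0.15], [0.634, -0.06, 0.143], [0.634, -0.063, 0.143], [0.63, -0.053, 0.145], [0.63, -0.056, 0.147], [0.631, -0.06, 0.141], [0.631, -0.063, 0.141], [0.629, -0.053, 0.139], [0.627, -0.056, 0.144]]
stud [[0.629, -0.054, 0.12], [0.628, -0.057, 0.124], [0.628, -0.06, 0.126], [0.576, -0.03, 0.12], [0.576, -0.033, 0.124], [0.575, -0.036, 0.126], [0.573, -0.026, 0.122], [0.573, -0.03, 0.122], [0.572, -0.033, 0.125], [0.572, -0.036, 0.125], [0.573, -0.039, 0.122], [0.569, -0.026, 0.124], [0.57, -0.03, 0.119], [0.57, -0.033, 0.121], [0.569, -0.036, 0.123], [0
[... 801 characters left out ...]
0.053, 0.137], [0.639, -0.064, 0.135], [0.643, -0.059, 0.141], [0.638, -0.056, 0.135], [0.634, -0.054, 0.129]]
stud [[0.565, -0.038, 0.127], [0.561, -0.034, 0.122], [0.564, -0.042, 0.117], [0.567, -0.037, 0.123], [0.567, -0.034, 0.123], [0.563, -0.03, 0.118], [0.571, -0.041, 0.121], [0.568, -0.037, 0.118], [0.574, -0.033, 0.126], [0.571, -0.029, 0.122], [0.577, -0.04, 0.122], [0.576, -0.036, 0.122], [0.573, -0.033, 0.119], [0.575, -0.029, 0.121], [0.575, -0.036, 0.114], [0.574, -0.033, 0.114], [0.572, -0.029, 0.112], [0.637, -0.064, 0.125], [0.637, -0.057, 0.127], [0.636, -0.053, 0.125]]
nut/rod 86 [ 0.5918 -0.0411  0.1002]
saucer ((577.9275512695312, -255.85350036621094), 144.7726287841797)
```

View pics/c1.png

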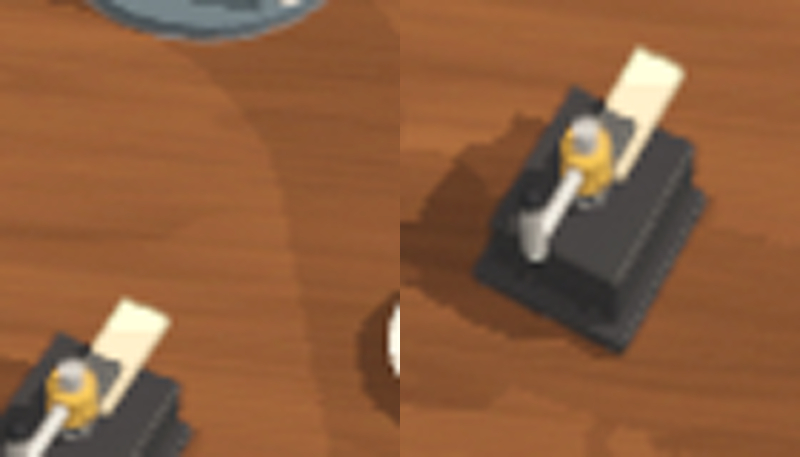

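The crop shows the clamp, the lever pointing away from the overhanging panel end, and the jaw over the panel's hole. (Both halves came from the scene camera because a variable got overwritten, so I'll recompute the saucer.)

```bash
cat >> h.py <<'E'
YAW=-0.36; UX=np.array([np.cos(YAW),np.sin(YAW)]); UY=np.array([-UX[1],UX[0]]); S=np.array([.5695,-.034])
def go(xy,z,yaw):
    s=read_state(); y=s['tool_rot'][2]; d=np.array([*xy,z])-s['position']
    c,n=np.cos(y),np.sin(y)
    print('tool shift mm',(1000*np.array([d[0]*c+d[1]*n,d[0]*n-d[1]*c,-d[2]])).round(1),'twist',round(-np.degrees(yaw-y),1))
def blk():
    s=read_state(); r=s['position'][:2]-S; R=np.array([UX,UY])
    f=R@s['force'][:2]; print('t',s['time_s'],'blk xy mm',(1000*R@r).round(1),'z',s['position'][2].round(4),'yaw',np.degrees(s['tool_rot'][2]).round(1),'F blk',f.round(1),s['force'][2].round(1),'gap',s['finger_gap'],s['grasp_force'])
E
python3 - <<'E'
from h import *
Z=np.load('pics/top0.npz');p,d=Z['p'].astype(int),Z['d'];W=world('top',d)
w=W[185:242,150:210].reshape(-1,3);c=p[185:242,150:210].reshape(-1,3)
t=(c.min(1)>110)&(w[:,2]<.04)
print('saucer',cv2.minEnclosingCircle(w[t][:,:2].astype(np.float32)*1000),t.sum())
t=(w[:,2]>.01)&(w[:,2]<.03);print(cv2.minEnclosingCircle(w[t][:,:2].astype(np.float32)*1000),t.sum())
go(S+.07*UX+.036*UY,.405,YAW)
E
```

```text
saucer ((430.8333740234375, 264.3623962402344), 83.19872283935547) 1684
((432.1200866699219, 261.6541748046875), 81.1252670288086) 638
tool shift mm [ 581.5 -263.7   -0.8] twist 44.6
```

Request:
{"fn": "servo_tool", "kwargs": {"commands": [0,0.0545,-0.025,0,9,0,0.109,-0.05,0,18,0,0.163,-0.074,0,27,0,0.218,-0.099,0,36,0,0.272,-0.123,0,44.6]}}

```text
time_s: 0.72
position: [0.4231, -0.2778, 0.4046]
tool_rot: [-3.142, 0.0, -0.365]
force: [0.9, -1.0, 0.7]
finger_gap: -0.0
grasp_force: 0.0
```

```bash
python3 - <<'E'
from h import *
blk(); go(S+.07*UX+.036*UY,.405,YAW)
E
```

```text
t 0.725 blk xy mm [ -51.1 -279.7] z 0.4046 yaw -20.9 F blk [ 1.2 -0.6] 0.7 gap -3.090298989341291e-05 0.0
tool shift mm [ 119.6 -316.3   -0.4] twist -0.3
```

Request:
{"fn": "servo_tool", "kwargs": {"commands": [0,0.022,-0.058,0,0,0,0.044,-0.116,0,0,0,0.066,-0.174,0,0,0,0.088,-0.232,0,0,0,0.111,-0.29,0,0]}}

```text
time_s: 1.35
position: [0.6292, -0.0453, 0.4044]
tool_rot: [3.141, 0.0, -0.359]
force: [0.1, -0.7, 0.0]
finger_gap: -0.0001
grasp_force: 0.0
```

```bash
python3 - <<'E'
from h import *
blk(); go(S+.07*UX+.036*UY,.285,YAW)
E
```

```text
t 1.35 blk xy mm [59.8 10.5] z 0.4044 yaw -20.6 F blk [ 0.4 -0.6] 0.0 gap -0.00010569145741728673 0.0
tool shift mm [ 10.2 -25.5 119.4] twist 0.0
```

Request:
{"fn": "servo_tool", "kwargs": {"commands": [0,0.01,-0.026,0,0,0,0.01,-0.026,0.04,0,0,0.01,-0.026,0.08,0,0,0.01,-0.026,0.118,0,0,0.01,-0.026,0.118,0]}}

```text
time_s: 1.98
position: [0.6459, -0.0262, 0.2839]
tool_rot: [3.14, 0.006, -0.36]
force: [0.3, -0.1, -0.3]
finger_gap: 0.0
grasp_force: 0.0
```

```bash
python3 - <<'E'
from h import *
blk()
p,d=imaging.camera('top');p2,d2=imaging.camera('scene')
f=lambda a:cv2.resize(np.ascontiguousarray(a[...,::-1]),(400,400),interpolation=2)
cv2.imwrite('pics/c2.png',np.hstack([f(p[130:210,225:305]),f(p2[170:250,205:285])]))
E
```

```text
t 1.975 blk xy mm [68.7 34.2] z 0.2839 yaw -20.6 F blk [0.3 0. ] -0.3 gap 3.4344150780162866e-05 0.0
```

View pics/c2.png

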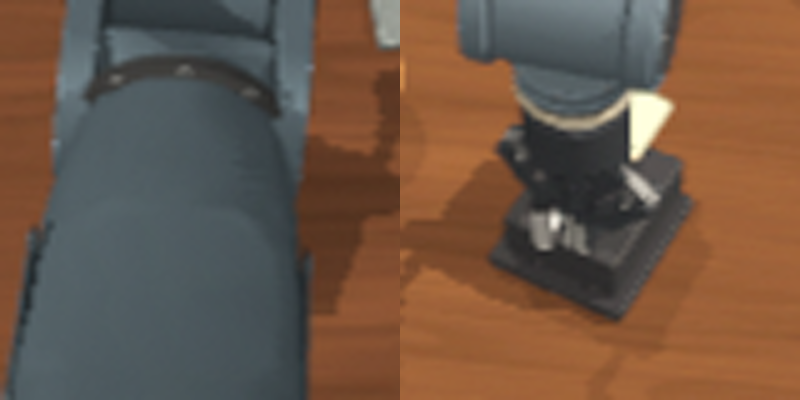

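Fingertips sit beside the pin on its +y side without contact. Now a gentle approach.

Request:
{"fn": "servo_tool", "kwargs": {"commands": [0,0,0.002,0,0,0,0,0.004,0,0,0,0,0.006,0,0,0,0,0.007,0,0,0,0,0.007,0,0]}}

```text
time_s: 2.7
position: [0.6441, -0.0329, 0.2867]
tool_rot: [-3.142, -0.0, -0.36]
force: [1.0, 0.7, -0.6]
finger_gap: -0.0003
grasp_force: 0.0
```

Request:
{"fn": "servo_tool", "kwargs": {"commands": [0,0,0.001,0,0,0,0,0.002,0,0,0,0,0.003,0,0,0,0,0.004,0,0,0,0,0.004,0,0]}}

```text
time_s: 3.32
position: [0.6427, -0.0366, 0.2867]
tool_rot: [3.142, 0.0, -0.36]
force: [-0.7, 0.4, -0.8]
finger_gap: -0.0
grasp_force: 0.0
```

Request:
{"fn": "servo_tool", "kwargs": {"commands": [0,0,0.001,0,0,0,0,0.002,0,0,0,0,0.003,0,0,0,0,0.004,0,0,0,0,0.004,0,0]}}

```text
time_s: 3.95
position: [0.6414, -0.0404, 0.2868]
tool_rot: [-3.142, -0.0, -0.36]
force: [3.1, 1.6, -0.2]
finger_gap: -0.0005
grasp_force: 1.3
```

Request:
{"fn": "servo_tool", "kwargs": {"commands": [0,0,0.001,0,0,0,0,0.0015,0,0,0,0,0.002,0,0,0,0,0.002,0,0]}}

```text
time_s: 4.45
position: [0.6407, -0.0423, 0.2868]
tool_rot: [-3.142, -0.0, -0.36]
force: [3.2, 1.1, -0.5]
finger_gap: -0.0001
grasp_force: 1.4
```

Request:
{"fn": "servo_tool", "kwargs": {"commands": [0,0,0.001,0,0,0,0,0.002,0,0,0,0,0.003,0,0,0,0,0.003,0,0]}}

```text
time_s: 4.95
position: [0.6395, -0.0451, 0.2867]
tool_rot: [3.142, 0.0, -0.36]
force: [2.6, 2.3, -0.3]
finger_gap: 0.0001
grasp_force: 1.3
```

```bash
python3 - <<'E'
from h import *
for _ in range(5): blk(); imaging.camera('top')
E
```

```text
t 4.95 blk xy mm [69.5 14.3] z 0.2867 yaw -20.6 F blk [1.7 3.1] -0.3 gap 5.536942500151275e-05 1.3245230913162231
t 5.0 blk xy mm [69.4 14.3] z 0.2867 yaw -20.6 F blk [0.8 3.1] 0.5 gap 0.00015777400440919353 1.2578603625297546
t 5.05 blk xy mm [69.4 14.4] z 0.2867 yaw -20.6 F blk [2.6 1.1] 0.9 gap -0.00027572652228768365 1.206151619553566
t 5.1 blk xy mm [69.4 14.4] z 0.2867 yaw -20.6 F blk [2.5 1.6] 1.1 gap -8.849509459344874e-05 1.1605579778552055
t 5.15 blk xy mm [69.4 14.4] z 0.2867 yaw -20.6 F blk [1.9 2.3] -0.1 gap 0.00011839423585950409 1.1258834972977638
```

It gave at a steady 3 N going clockwise. Now test the other way from the far side.

Request:
{"fn": "servo_tool", "kwargs": {"commands": [0,0,-0.006,0,0,0,0,-0.006,-0.055,0,0,0,0.025,-0.065,0,0,0,0.057,-0.065,0,0,0,0.057,-0.03,0]}}

```text
time_s: 5.82
position: [0.6194, -0.1, 0.3186]
tool_rot: [3.142, -0.004, -0.362]
force: [1.4, -0.1, -0.5]
finger_gap: 0.0001
grasp_force: 0.0
```

Request:
{"fn": "servo_tool", "kwargs": {"commands": [0,0,0,0.03,0,0,0,-0.004,0.03,0,0,0,-0.008,0.03,0,0,0,-0.01,0.03,0,0,0,-0.01,0.03,0]}}

```text
time_s: 6.45
position: [0.6233, -0.0887, 0.2876]
tool_rot: [-3.141, -0.001, -0.359]
force: [-0.1, 1.1, -0.3]
finger_gap: -0.0002
grasp_force: 0.0
```

```bash
python3 - <<'E'
from h import *
blk()
E
```

```text
t 6.45 blk xy mm [ 69.6 -32.3] z 0.2876 yaw -20.6 F blk [-0.5  1. ] -0.3 gap -0.00023114649217849506 0.0
```

Request:
{"fn": "servo_tool", "kwargs": {"commands": [0,0,-0.002,0,0,0,0,-0.004,0,0,0,0,-0.006,0,0,0,0,-0.008,0,0,0,0,-0.009,0,0]}}

```text
time_s: 7.08
position: [0.6264, -0.0807, 0.2868]
tool_rot: [3.141, -0.001, -0.36]
force: [1.5, -3.9, 0.1]
finger_gap: -0.0
grasp_force: 1.7
```

Request:
{"fn": "servo_tool", "kwargs": {"commands": [0,0,-0.001,0,0,0,0,-0.002,0,0,0,0,-0.003,0,0,0,0,-0.003,0,0]}}

```text
time_s: 7.58
position: [0.6273, -0.0776, 0.2867]
tool_rot: [-3.142, 0.0, -0.36]
force: [1.6, -3.7, 0.9]
finger_gap: 0.0
grasp_force: 1.3
```

```bash
python3 - <<'E'
from h import *
blk()
E
```

```text
t 7.575 blk xy mm [ 69.4 -20.5] z 0.2867 yaw -20.6 F blk [ 2.8 -2.9] 0.9 gap 3.460561187661516e-05 1.2962687015533447
```

Request:
{"fn": "servo_tool", "kwargs": {"commands": [0,0,-0.001,0,0,0,0,-0.002,0,0,0,0,-0.003,0,0,0,0,-0.003,0,0]}}

```text
time_s: 8.07
position: [0.6284, -0.0752, 0.2867]
tool_rot: [3.141, -0.0, -0.36]
force: [1.0, -6.6, 0.2]
finger_gap: -0.0002
grasp_force: 2.8
```

Request:
{"fn": "servo_tool", "kwargs": {"commands": [0,0,-0.001,0,0,0,0,-0.002,0,0,0,0,-0.002,0,0]}}

```text
time_s: 8.45
position: [0.6291, -0.0737, 0.2867]
tool_rot: [3.14, -0.001, -0.36]
force: [0.3, -10.0, 0.2]
finger_gap: -0.0004
grasp_force: 4.1
```

Counter-clockwise stiffens (3→6→9 N), so clockwise loosens. Crossing back to turn it clockwise.

Request:
{"fn": "servo_tool", "kwargs": {"commands": [0,0,0.01,0,0,0,0,0.01,-0.055,0,0,0,-0.02,-0.065,0,0,0,-0.048,-0.065,0,0,0,-0.048,-0.03,0]}}

```text
time_s: 9.07
position: [0.6466, -0.0265, 0.3185]
tool_rot: [-3.14, -0.004, -0.358]
force: [0.5, -0.4, -0.7]
finger_gap: -0.0003
grasp_force: 0.0
```

Request:
{"fn": "servo_tool", "kwargs": {"commands": [0,0,0,0.03,0,0,0,0.003,0.03,0,0,0,0.006,0.03,0,0,0,0.009,0.03,0,0,0,0.01,0.03,0]}}

```text
time_s: 9.7
position: [0.6427, -0.0376, 0.2879]
tool_rot: [-3.141, -0.003, -0.36]
force: [3.0, 1.8, 1.9]
finger_gap: -0.0002
grasp_force: 1.6
```

```bash
python3 - <<'E'
from h import *
blk()
def rows(th,cur):
    s=read_state(); 
    R=lambda a:np.array([[np.cos(a),-np.sin(a)],[np.sin(a),np.cos(a)]])
    for t in th:
        b=R(t)@np.array([70,20.])-R(cur)@np.array([70,20.]); b=R(-cur)@b
        print(round(t,2),'tx %.1f ty %.1f twist %.1f'%(b[0],-b[1],-np.degrees(t-cur)))
# local frame rotates with the tool: one table works for every call
rows(-np.arange(1,6)*.06,0)
E
```

```text
t 9.7 blk xy mm [69.8 22.4] z 0.2879 yaw -20.6 F blk [2.2 2.7] 1.9 gap -0.00020406342208725297 1.5945207327604294
-0.06 tx 1.1 ty 4.2 twist 3.4
-0.12 tx 1.9 ty 8.5 twist 6.9
-0.18 tx 2.4 ty 12.9 twist 10.3
-0.24 tx 2.7 ty 17.2 twist 13.8
-0.3 tx 2.8 ty 21.6 twist 17.2
```

Request:
{"fn": "servo_tool", "kwargs": {"commands": [0,0.0011,0.0042,0,3.4,0,0.0019,0.0085,0,6.9,0,0.0024,0.0129,0,10.3,0,0.0027,0.0172,0,13.8,0,0.0028,0.0216,0,17.2]}}

```text
time_s: 10.32
position: [0.638, -0.0587, 0.288]
tool_rot: [-3.14, -0.003, -0.662]
force: [3.7, 1.6, 3.2]
finger_gap: -0.0
grasp_force: 2.1
```

```bash
python3 - <<'E'
from h import *
blk()
E
```

```text
t 10.325 blk xy mm [72.8  1. ] z 0.288 yaw -37.9 F blk [2.9 2.8] 3.2 gap -3.301303338701579e-05 2.0501113682985306
```

Request:
{"fn": "servo_tool", "kwargs": {"commands": [0,0.0011,0.0042,0,3.4,0,0.0019,0.0085,0,6.9,0,0.0024,0.0129,0,10.3,0,0.0027,0.0172,0,13.8,0,0.0028,0.0216,0,17.2]}}

```text
time_s: 10.95
position: [0.6269, -0.0776, 0.2881]
tool_rot: [-3.139, -0.002, -0.962]
force: [2.4, 2.0, 4.5]
finger_gap: 0.0003
grasp_force: 2.1
```

Request:
{"fn": "servo_tool", "kwargs": {"commands": [0,0.0011,0.0042,0,3.4,0,0.0019,0.0085,0,6.9,0,0.0024,0.0129,0,10.3,0,0.0027,0.0172,0,13.8,0,0.0028,0.0216,0,17.2]}}

```text
time_s: 11.58
position: [0.6109, -0.0925, 0.2881]
tool_rot: [-3.138, -0.002, -1.262]
force: [4.5, 0.7, 2.8]
finger_gap: -0.0003
grasp_force: 2.1
```

Request:
{"fn": "servo_tool", "kwargs": {"commands": [0,0.0011,0.0042,0,3.4,0,0.0019,0.0085,0,6.9,0,0.0024,0.0129,0,10.3,0,0.0027,0.0172,0,13.8,0,0.0028,0.0216,0,17.2]}}

```text
time_s: 12.2
position: [0.5899, -0.1052, 0.2878]
tool_rot: [-3.137, 0.005, -1.557]
force: [3.8, 2.9, 1.7]
finger_gap: -0.0002
grasp_force: 1.8
```

```bash
python3 - <<'E'
from h import *
blk()
E
```

```text
t 12.2 blk xy mm [ 44.2 -59.5] z 0.2878 yaw -89.2 F blk [2.6 4. ] 1.7 gap -0.0001872038591706463 1.7736078053712845
```

Request:
{"fn": "servo_tool", "kwargs": {"commands": [0,0,-0.012,0,0,0.02,0,-0.012,-0.06,0,0.085,0,-0.012,-0.11,-10,0.085,0,-0.012,-0.11,-20,0.085,0,-0.012,-0.11,-30]}}

```text
time_s: 12.82
position: [0.602, -0.1056, 0.3976]
tool_rot: [-3.137, 0.003, -1.025]
force: [-0.4, -0.6, -0.4]
finger_gap: 0.0725
grasp_force: 0.0
```

Request:
{"fn": "servo_tool", "kwargs": {"commands": [0.085,0,0,0,-10,0.085,0,0,0,-20,0.085,0,0,0,-30,0.085,0,0,0,-38.6,0.085,0,0,0,-38.6]}}

```text
time_s: 13.45
position: [0.6019, -0.1057, 0.3968]
tool_rot: [-3.136, 0.001, -0.359]
force: [0.5, -0.1, -0.1]
finger_gap: 0.0852
grasp_force: 0.0
```

```bash
python3 - <<'E'
from h import *
blk(); go(S-.18*UX,.4,YAW)
E
```

```text
t 13.45 blk xy mm [ 55.6 -55.7] z 0.3968 yaw -20.5 F blk [0.5 0.1] -0.1 gap 0.08515629072809217 0.0
tool shift mm [-235.5  -56.    -3.2] twist 0.1
```

Request:
{"fn": "servo_tool", "kwargs": {"commands": [0.085,-0.05,-0.012,0,0,0.085,-0.1,-0.024,0,0,0.085,-0.15,-0.036,0,0,0.085,-0.2,-0.048,0,0,0.085,-0.236,-0.056,0,0]}}

```text
time_s: 14.08
position: [0.3986, 0.0303, 0.3974]
tool_rot: [-3.136, 0.0, -0.362]
force: [1.3, 0.0, -0.4]
finger_gap: 0.085
grasp_force: 0.0
```

```bash
python3 - <<'E'
from h import *
blk()
p,d=snap('top','t2');p2,d2=snap('scene','s2')
f=lambda a:cv2.resize(np.ascontiguousarray(a[...,::-1]),(400,400),interpolation=2)
cv2.imwrite('pics/c3.png',np.hstack([f(p[130:210,225:305]),f(p2[170:250,205:285])]))
for n,p,d,(r0,r1,c0,c1) in (('top',p,d,(130,210,225,305)),('scene',p2,d2,(170,250,205,285))):
    w=world(n,d)[r0:r1,c0:c1].reshape(-1,3);c=p[r0:r1,c0:c1].reshape(-1,3).astype(int)
    q=w[(c.min(1)>120)&(c[:,0]-c[:,2]>15)&(w[:,2]>.06)&(w[:,2]<.075)]
    b=(q[:,:2]-S)@np.array([UX,UY]).T*1000; b=b[b[:,0]<-50]
    print(n,len(b),b.min(0),b.max(0),b.mean(0)) if len(b) else print(n)
    t=w[(w[:,2]>.075)&(w[:,2]<.16)];b=(t[:,:2]-S)@np.array([UX,UY]).T*1000
    k=(np.hypot(*b.T)>45)&(np.hypot(*b.T)<85); print('pin',b[k].mean(0),t[k][:,2].max() if k.any() else 0)
E
```

```text
t 14.075 blk xy mm [-182.6    0. ] z 0.3974 yaw -20.7 F blk [1.2 0.5] -0.4 gap 0.08495125573144831 0.0
top 117 [-93.92971097 -15.70142178] [-50.4472895   19.74036424] [-70.43302524   1.90042384]
pin [ -0.49523209 -42.04913434] 0.15449220218837012
scene 86 [-108.90068169  -20.67597835] [-52.07222323  18.68427397] [-82.97880937   0.76775166]
pin [ 15.22058501 -52.16720385] 0.15178937066637488
```

View pics/c3.png

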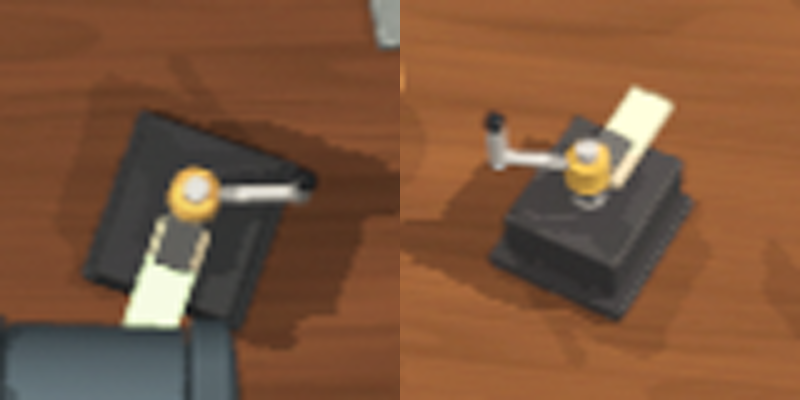

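The lever points about 1.2 rad clockwise and its ball is up 6 mm; the jaw sits clear above the panel, whose free end is unobstructed. Going to grasp.

Request:
{"fn": "servo_tool", "kwargs": {"commands": [0.085,0.045,0,0,0,0.06,0.092,-0.001,0.03,0,0.06,0.092,-0.001,0.08,0,0.06,0.092,-0.001,0.13,0,0.06,0.092,-0.001,0.15,0]}}

```text
time_s: 14.8
position: [0.4869, -0.0014, 0.2444]
tool_rot: [-3.137, 0.004, -0.361]
force: [0.2, -0.7, 0.5]
finger_gap: 0.0599
grasp_force: 0.0
```

```bash
python3 - <<'E'
from h import *
blk();go(S-.09*UX+.001*UY,.2325,YAW)
E
```

```text
t 14.8 blk xy mm [-88.8   1.4] z 0.2444 yaw -20.7 F blk [ 0.5 -0.6] 0.5 gap 0.059855741289936475 0.0
tool shift mm [-1.2  0.4 11.9] twist -0.1
```

Request:
{"fn": "servo_tool", "kwargs": {"commands": [0.06,-0.001,0,0.006,0,0.05,-0.001,0,0.012,0,0.044,-0.001,0,0.012,0,0.04,-0.001,0,0.012,0,0.038,-0.001,0,0.012,0], "force": 25}}

```text
time_s: 15.42
position: [0.4859, -0.0006, 0.2356]
tool_rot: [-3.136, -0.0, -0.358]
force: [0.9, -0.1, 0.3]
finger_gap: 0.038
grasp_force: 0.0
```

```bash
python3 - <<'E'
from h import *
blk()
p2,d2=snap('scene','s3')
cv2.imwrite('pics/c4.png',cv2.resize(np.ascontiguousarray(p2[160:230,215:285,::-1]),(560,560),interpolation=2))
E
```

```text
t 15.425 blk xy mm [-90.    1.8] z 0.2356 yaw -20.5 F blk [0.9 0.3] 0.3 gap 0.0379716725098268 0.0
```

View pics/c4.png

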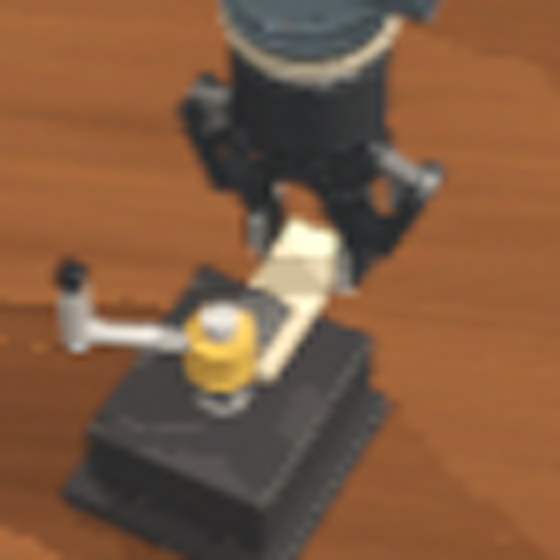

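The fingers straddle the overhanging end; lowering 2.5 mm and closing.

Request:
{"fn": "servo_tool", "kwargs": {"commands": [0.038,0,0.0005,0.0025,0,0.035,0,0.0005,0.0025,0,0.031,0,0.0005,0.0025,0,0.028,0,0.0005,0.0025,0,0.025,0,0.0005,0.0025,0], "force": 25}}

```text
time_s: 16.1
position: [0.4856, -0.001, 0.2326]
tool_rot: [-3.136, 0.001, -0.358]
force: [-1.9, -0.0, 1.4]
finger_gap: 0.0332
grasp_force: 27.4
```

Request:
{"fn": "servo_tool", "kwargs": {"commands": [0.025,-0.002,0,0,0,0.025,-0.006,0,0,0,0.025,-0.01,0,0,0]}}

```text
time_s: 16.48
position: [0.476, 0.0026, 0.2326]
tool_rot: [-3.136, 0.0, -0.358]
force: [0.2, 0.5, -0.2]
finger_gap: 0.0329
grasp_force: 27.3
```

```bash
python3 - <<'E'
from h import *
blk()
E
```

```text
t 16.475 blk xy mm [-100.4    1.3] z 0.2326 yaw -20.5 F blk [0.  0.5] -0.2 gap 0.032898049661719365 27.313094437122345
```

Request:
{"fn": "servo_tool", "kwargs": {"commands": [0.025,-0.008,0,0,0,0.025,-0.018,0,0,0,0.025,-0.028,0,0,0,0.025,-0.038,0,0,0,0.025,-0.048,0,0,0]}}

```text
time_s: 17.1
position: [0.4306, 0.0195, 0.2326]
tool_rot: [-3.136, 0.001, -0.358]
force: [-0.2, -0.3, -0.9]
finger_gap: 0.033
grasp_force: 27.3
```

Request:
{"fn": "servo_tool", "kwargs": {"commands": [0.025,-0.01,0,0,0,0.025,-0.02,0,0,0,0.025,-0.03,0,0,0,0.025,-0.035,-0.01,-0.02,0,0.025,-0.035,-0.01,-0.03,0]}}

```text
time_s: 17.73
position: [0.4018, 0.0411, 0.2634]
tool_rot: [-3.136, -0.0, -0.357]
force: [0.5, -0.4, -0.5]
finger_gap: 0.0331
grasp_force: 27.3
```

```bash
python3 - <<'E'
from h import *
blk()
p2,d2=snap('scene','s4')
cv2.imwrite('pics/c5.png',cv2.resize(np.ascontiguousarray(p2[130:230,215:345,::-1]),(780,600),interpolation=2))
go([.432-.028*.936,.262+.028*.352],.262,YAW)
E
```

```text
t 17.725 blk xy mm [-183.4   11.2] z 0.2634 yaw -20.5 F blk [ 0.6 -0.2] -0.5 gap 0.03309714452898118 27.264556288719177
tool shift mm [ -77.4 -217.7    2.2] twist 0.2
```

View pics/c5.png

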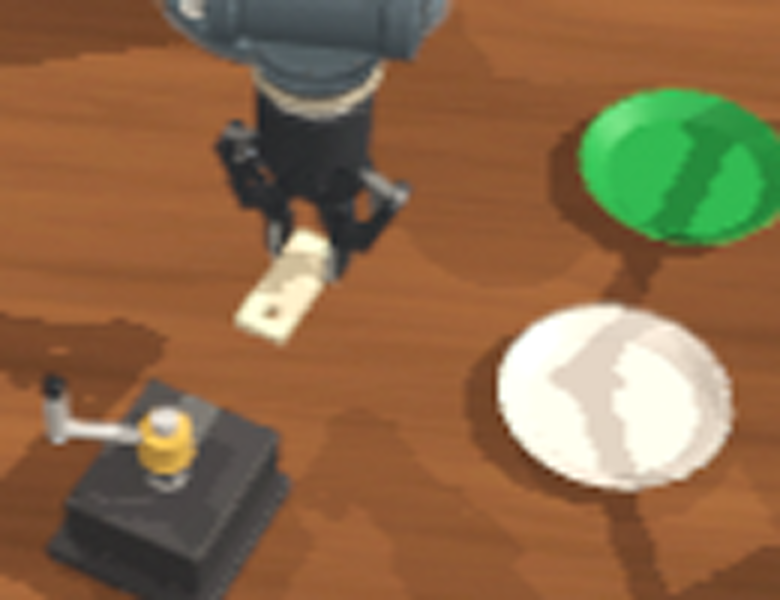

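The panel is held level and free of the clamp, heading for the saucer at right.

Request:
{"fn": "servo_tool", "kwargs": {"commands": [0.025,-0.012,-0.035,-0.01,0,0.025,-0.028,-0.08,-0.02,0,0.025,-0.046,-0.13,-0.02,0,0.025,-0.063,-0.18,-0.02,0,0.025,-0.077,-0.218,-0.02,0]}}

```text
time_s: 18.4
position: [0.4061, 0.2735, 0.2837]
tool_rot: [-3.136, 0.0, -0.357]
force: [0.4, -0.8, -0.8]
finger_gap: 0.0332
grasp_force: 27.3
```

```bash
python3 - <<'E'
from h import *
Z=np.load('pics/s4.npz');p,d=Z['p'].astype(int),Z['d'];w=world('scene',d)
r=(slice(165,192),slice(250,272));q=w[r].reshape(-1,3);c=p[r].reshape(-1,3)
q=q[(c.min(1)>110)&(q[:,2]>.07)&(q[:,2]<.13)]
b=(q[:,:2]-np.array([.4018,.0411]))@np.array([UX,UY]).T*1000
print('panel rel tool',len(b),b.min(0),b.max(0)); A=np.c_[b,np.ones(len(b))]; print('plane',np.linalg.lstsq(A,q[:,2]*1000,rcond=None)[0])
r=(slice(175,215),slice(292,342));q=w[r].reshape(-1,3);c=p[r].reshape(-1,3)
t=(c.min(1)>110)&(q[:,2]>.002)&(q[:,2]<.03);print('saucer scene',cv2.minEnclosingCircle(q[t][:,:2].astype(np.float32)*1000))
blk();p,d=snap('scene','s5');snap('top','t5')
go([.432-.028*.936,.261+.028*.352],.19,YAW)
E
```

```text
panel rel tool 153 [-20.42250242 -21.41785763] [75.25345636 19.1596451 ]
plane [-4.94992420e-02  4.02158555e-02  1.00670612e+02]
saucer scene ((426.4112548828125, 262.493408203125), 86.53472900390625)
t 18.4 blk xy mm [-261.2  230.2] z 0.2837 yaw -20.5 F blk [ 0.7 -0.6] -0.8 gap 0.033199347735561706 27.26570338010788
tool shift mm [ 0.8  3.4 93.7] twist 0.3
```

Request:
{"fn": "servo_tool", "kwargs": {"commands": [0.025,0,0.002,0.03,0,0.025,0,0.002,0.06,0,0.025,0,0.002,0.085,0,0.025,0,0.002,0.096,0,0.025,0,0.002,0.098,0]}}

```text
time_s: 19.12
position: [0.4058, 0.2701, 0.1857]
tool_rot: [-3.136, 0.001, -0.358]
force: [1.0, 0.5, 0.1]
finger_gap: 0.0335
grasp_force: 27.2
```

Request:
{"fn": "servo_tool", "kwargs": {"commands": [0.025,0,0,0.001,0,0.025,0,0,0.002,0,0.025,0,0,0.003,0,0.025,0,0,0.004,0]}}

```text
time_s: 19.62
position: [0.4057, 0.2705, 0.1822]
tool_rot: [-3.135, 0.0, -0.358]
force: [-0.3, -0.2, -1.0]
finger_gap: 0.0332
grasp_force: 27.2
```

Request:
{"fn": "servo_tool", "kwargs": {"commands": [0.025,0,0,0.001,0,0.025,0,0,0.002,0,0.025,0,0,0.003,0,0.025,0,0,0.003,0]}}

```text
time_s: 20.12
position: [0.4057, 0.2705, 0.1789]
tool_rot: [-3.136, 0.001, -0.358]
force: [0.3, 0.1, -0.4]
finger_gap: 0.0328
grasp_force: 27.2
```

Request:
{"fn": "servo_tool", "kwargs": {"commands": [0.025,0,0,0.0005,0,0.025,0,0,0.001,0,0.025,0,0,0.0015,0,0.025,0,0,0.0015,0]}}

```text
time_s: 20.62
position: [0.4057, 0.2705, 0.1779]
tool_rot: [-3.136, 0.001, -0.358]
force: [-1.2, -1.3, 7.9]
finger_gap: 0.0331
grasp_force: 31.0
```

Contact, 8 N. Ease up slightly and open gently.

Request:
{"fn": "servo_tool", "kwargs": {"commands": [0.025,0,0,-0.0005,0,0.034,0,0,-0.0005,0,0.038,0,0,-0.0005,0,0.044,0,0,-0.001,0,0.048,0,0,-0.001,0]}}

```text
time_s: 21.25
position: [0.4057, 0.2705, 0.1785]
tool_rot: [-3.136, 0.0, -0.358]
force: [0.2, 1.1, 0.1]
finger_gap: 0.0477
grasp_force: 0.0
```

Request:
{"fn": "servo_tool", "kwargs": {"commands": [0.05,0,0,-0.003,0,0.05,0,0,-0.01,0,0.05,0,0,-0.03,0,0.05,0,0,-0.08,0,0.05,-0.05,0,-0.13,0]}}

```text
time_s: 21.88
position: [0.3649, 0.2851, 0.3048]
tool_rot: [-3.134, -0.001, -0.361]
force: [0.9, 1.3, 1.3]
finger_gap: 0.0499
grasp_force: 0.0
```

Request:
{"fn": "servo_tool", "kwargs": {"commands": [0.05,0.04,0.05,-0.02,0,0.05,0.04,0.1,-0.04,0,0.05,0.04,0.15,-0.05,0,0.05,0.04,0.2,-0.05,0,0.05,0.04,0.22,-0.05,0]}}

```text
time_s: 22.5
position: [0.3233, 0.0634, 0.3519]
tool_rot: [-3.136, -0.0, -0.36]
force: [0.6, 1.2, -0.7]
finger_gap: 0.0501
grasp_force: 0.0
```

```bash
python3 - <<'E'
from h import *
blk();p,d=snap('top','t6');p2,d2=snap('scene','s6')
f=lambda a:cv2.resize(np.ascontiguousarray(a[...,::-1]),(400,400),interpolation=2)
cv2.imwrite('pics/c6.png',np.hstack([f(p[150:270,140:260]),f(p2[150:250,240:340])]))
for n,d,(r0,r1,c0,c1) in (('top',d,(185,242,150,210)),('scene',d2,(175,220,290,345))):
    w=world(n,d)[r0:r1,c0:c1].reshape(-1,3)
    h=w[(w[:,2]>.013)&(w[:,2]<.03)]; print(n,cv2.minEnclosingCircle(h[:,:2].astype(np.float32)*1000))
    k=w[(np.hypot(*(w[:,:2]-[.431,.262]).T)<.055)&(w[:,2]>.0095)];print('panel',cv2.minAreaRect(k[:,:2].astype(np.float32)*1000),k[:,2].min(),k[:,2].max(),k[:,2].mean())
E
```

```text
t 22.5 blk xy mm [-264.8    4.4] z 0.3519 yaw -20.6 F blk [0.1 1.3] -0.7 gap 0.05005731082545273 0.0
top ((431.6828918457031, 261.5517578125), 80.78238677978516)
panel ((430.8780212402344, 259.9243469238281), (95.85588836669922, 100.48833465576172), 33.533626556396484) 0.00952880329597905 0.022438678889070696 0.013416034100291824
scene ((431.39337158203125, 257.40325927734375), 79.83771514892578)
panel ((434.1564636230469, 261.6502685546875), (81.95166015625, 86.96160888671875), 32.9222412109375) 0.009500665831292165 0.01986985677871833 0.013185564243861457
```

View pics/c6.png

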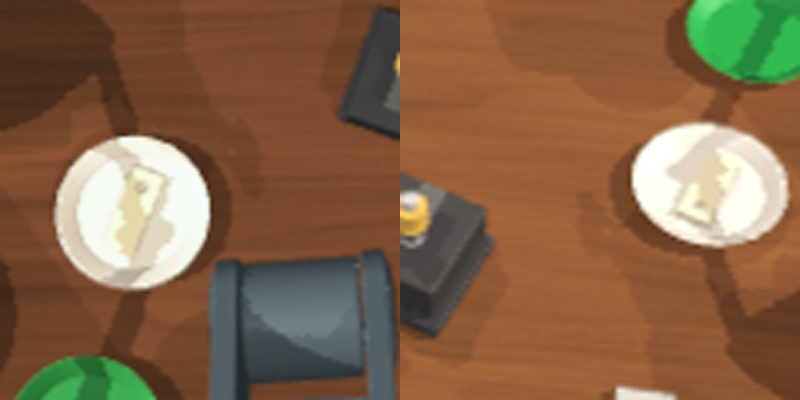

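The panel lies flat in the saucer, a few mm from its centre, with the arm clear of everything.

```bash
python3 -c "
from h import *
print(ctrl.close_job())"
```

```text
the job is handed in; nothing more can be done
None
```

The clamp loosened clockwise: I turned the lever about 1.2 rad that way, slid the panel out freely, set it flat within a few mm of the middle of the smaller white saucer, and handed the job in at about 22.5 s; the strongest push I measured on the pin was 10 N.

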